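# Matches into the dry

## Task

Keep the matches dry: put the matchbox into the open pot with the hinged lid, then shut the lid fully. Leave the pot standing upright about where it is, and leave the piece of broken earthenware where it lies.

Things in the scene. Friction and masses are not known exactly. Their poses are not given: they have to be found in the camera images.
- sugar_pot: Loose upright cream plastic pot, round, 100 mm wide, 102 mm high when shut, 0.3 to 0.6 kg, its lid open. Origin: centre of underside; z up (the worktop slopes 1 to 3 degrees there). Rim at 89 mm height, mouth about 80 mm across, inner floor 4 mm up. Its +x points to the hinge, on the side away from the robot (within 20 degrees). Hinge line parallel to its y axis, at x = +54 mm, z = 92 mm.
- sugar_pot_lid (a joint): Hinge of the red lid, rad: 0 shut, 1.92 fully open (the start, leaning back past upright). Disc 100 mm wide, 12 mm thick, with a tab to 110 mm from the hinge; open, it stands behind the mouth up to 195 mm over the worktop, outer face away from the robot. Nearly free, no spring or catch: above about 1.5 it rests open, below it falls shut. Shut, its flat top is 102 mm up.
- matchbox: Shut matchbox, blue top and brown sides, 36 mm (its x) by 52 mm (its y) by 14 mm high, 30 g, lying flat and loose on the worktop. Origin: centre of its underside; z up. The worktop rises to about z = +3 mm there.
- sherd: Bystander: loose brown piece of broken earthenware, about 35 by 56 mm and 10 mm high, lying flat on the worktop. Origin: centre of its underside. It and the matchbox may have changed places.
Not all that is in view belongs to the job. There is more than one size of the matchbox; the one meant has the size given above.

How it is judged:
By the outcome, as a careful person would: the job done as asked, in the order asked, and still so for the second after the job is handed in, with the robot touching nothing.
It also fails if it takes over 54 s, if anything falls off the work surface, if the arm or the gripper's body presses on something with over 40 N, if the wrist force passes 120 N, or if a joint passes its speed limit or range.

## Robot

A 7-joint arm with a two-finger parallel gripper is mounted at the origin on a cart in front of the work surface, level with it; the furniture and walls round the work are solid. World frame = base frame: x ahead of the robot, y to its left, z up, the work surface at z = 0. Lengths are in m, angles in degrees, forces in N, time in s.
With the tool pointing down it reaches from about 0.4 to 0.85 m from the base axis. Payload 10.4 kg.
Tool frame: the origin (TCP) lies between the finger pads; the fingertips stand 14 mm ahead of it and the grasp point (between the pads) lies 5 mm behind it (finger_overhang is the distance from the TCP to the fingertips, in m); z points along the fingers, y is the line along which they close (so a half turn about z gives the same grasp; the last joint's range is limited). The gripper opens to 85 mm and grips with 20 to 120 N. Pads are 22 mm wide; open, the fingers measure 114 mm over their backs; the gripper's body (76 mm by 85 mm) begins 54 mm behind the grasp point. The pads swing forward as they close: fully open they stand 13 mm farther back than shut.
Start: joints at [-78.3, 19.034, -3.707, 83.658, 1.238, 77.344, -5.071], TCP at [0.141, 0.609, 0.245] pointing down, gripper open.
Joint ranges: [-148.97, 148.97], [-28.65, 121.19], [-84.17, 76.75], [9.2, 138.47], [-72.65, 252.65], [3.7, 117.97], [-149.18, 149.18]. Speed limits (degrees/s): [127.2, 127.2, 159.86, 159.86, 180, 180, 180].

## Interface

Orientations are given as [roll, pitch, yaw] about the fixed x, y, z axes, in that order (R = Rz(yaw) Ry(pitch) Rx(roll)).
In Python, from bench import sense, get_image, close_job, finger_overhang gives the robot as it stands.
- The arm moves only by the tool send_rows, never from a script. Its argument "steps" is a list that holds one entry, the list of rows, each a list of 7 numbers: the shift along the tool's x, y, z in fractions of the full range, 1 being 200 mm, then the turn, a rotation vector about the tool's x, y, z in fractions of the full range, 1 being 180 degrees, then the opening, from -1 (shut) to 1 (fully open). In form: [[[dx, dy, dz, wx, wy, wz, fingers], ...]]. A call has 1 to 5 rows; each row is the pose to reach, as a shift and turn from the pose commanded when the call began, along the tool's axes at that moment; what a row does not reach only later rows make up. A row lasts 1/12 s, in which the tool goes at most 41.7 mm and 7.16 degrees, less where a joint would pass 70% of its speed; a pose out of reach is approached as far as the arm can. No shift or turn number may pass 1 either way. A call with a gripper value outside its range is refused whole. The fingers move at their own pace and stop on an object; the grip force is fixed at half the most. Time passes only in rows, so rows that repeat a pose let the fingers close. It gives the time, the measured TCP pose, the force, the opening and the grip force at its end, in the units of the state.
- sense(): the state, without advancing time (a new reading comes with each control period).
- get_image(name): name is "scene" or "top" or "wrist"; returns a dict with "frame" (420x560x3 uint8, red, green, blue), "fx", "fy", "cx", "cy" (pixels), "T" (4x4, takes a point from camera to world coordinates); the wrist camera has in their place "tool_from_camera" (4x4, takes a point from camera to tool coordinates, whose origin is the TCP and whose axes are the flange's). Camera axes: x right, y down, z forward; pixel columns grow to the right and rows downward; lengths in m; the calibration is good to about 2 mm. The wrist camera is an equidistant fisheye: a pixel r from the principal point sees the ray r / f radians off the axis. A picture is of the moment at which its call begins: read the wrist's pose just before it. There is no depth.
- close_job(): hands the job in; it is judged then, once.
The state is a dict: "t": time; "qpos": joint angles; "joint_vel": joint speeds; "joint_torque": joint torques, N m; "eef_pos": TCP position; "tool_rot": TCP orientation; "wrist_force": force on the tool from outside, world axes, zero at the start; "torque": the same for the moment, N m; "gripper_width": finger opening in m; "finger_force": force on a finger pad.
Only numpy, scipy, OpenCV 4.12 (cv2) and the standard library are available. Lean on these libraries where they do the work, as an engineer would, in place of code of your own. Each camera call takes 0.05 s, during which the arm holds its last target. There are 200 camera calls.

## Working session

There is one attempt and no reset: what is moved stays moved. The work goes in short steps, Python scripts to look and compute and a tool call to move; the robot and the scene stay as the last step left them, time stands still between calls to the robot, and variables do not carry over. Pictures are saved under pics/ and viewed, at most 10 in all, crops included, and the job is handed in when it is done.

Besides the shell and the picture viewer there is one more tool, called as name(argument=value, ...), one argument or row to a line, values as JSON. send_rows: Moves the arm, as the interface text tells. Its arguments: {"type":"object","properties":{"steps":{"type":"array"}},"required":["steps"]}

```bash
mkdir -p pics && cat > h.py <<'E'
import numpy as np, cv2
from bench import sense, get_image, close_job
from scipy.spatial.transform import Rotation as R
def save(n,f):
    im=get_image(n); cv2.imwrite(f,im["frame"][:,:,::-1]); np.savez(f+".npz",**{k:im[k] for k in im if k!="frame"}); return im
def pt(f,u,v,z):
    c=np.load(f+".npz"); d=np.array([(u-c["cx"])/c["fx"],(v-c["cy"])/c["fy"],1]); T=c["T"]; d=T[:3,:3]@d
    return T[:3,3]+d*(z-T[2,3])/d[2]
def px(f,p):
    c=np.load(f+".npz"); T=c["T"]; q=T[:3,:3].T@(np.array(p)-T[:3,3]); return q[0]/q[2]*c["fx"]+c["cx"],q[1]/q[2]*c["fy"]+c["cy"]
E
python3 - <<'E'
from h import *
a=save("scene","pics/s.png");b=save("top","pics/t.png")
print(a["T"],a["fx"],b["T"],b["fx"]);s=sense();print({k:s[k] for k in("t","eef_pos","tool_rot","gripper_width","wrist_force")})
E
```

```text
[[ 0.8454152  -0.40411386  0.34923506  0.19620522]
 [-0.53382362 -0.61791169  0.57724994 -0.72020647]
 [-0.01747827 -0.67444579 -0.73811746  0.70896967]
 [ 0.          0.          0.          1.        ]] 417.1828279750202 [[-0.00851919 -0.98251276  0.18600024  0.32965085]
 [-0.99995915  0.00893208  0.00138195 -0.20123773]
 [-0.00301916 -0.18598087 -0.98254873  0.9337894 ]
 [ 0.          0.          0.          1.        ]] 412.8206289151039
{'t': 0.1, 'eef_pos': array([0.1404399 , 0.60868789, 0.24459269]), 'tool_rot': array([-1.79925920e+02,  3.36036599e-03,  1.67010772e+02]), 'gripper_width': 0.08535789063965604, 'wrist_force': array([ 0.16541682,  0.00202088, -0.57721811])}
```

View pics/s.png

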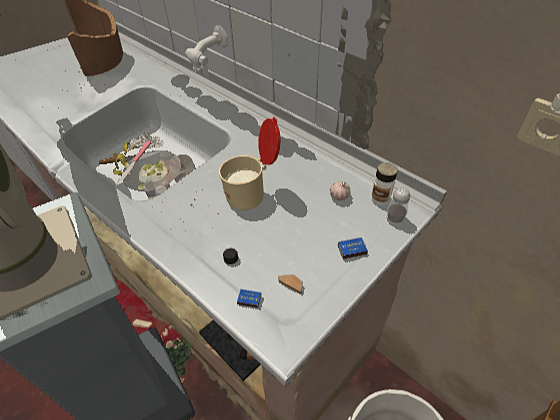

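View pics/t.png

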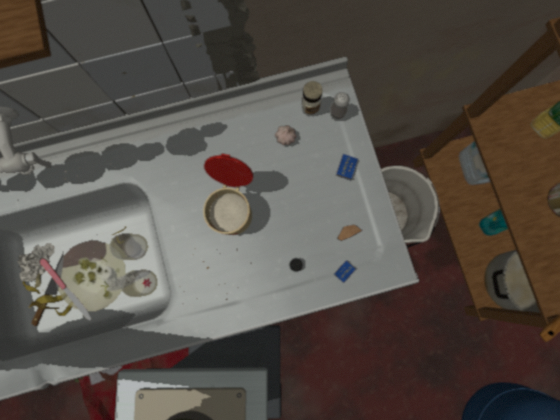

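The scene view shows the pot at (242,183) with its red lid open. The small blue box is at (250,298), a larger one at (352,248), and the sherd at (291,284). The top view has them at (229,210), (345,271), (347,167) and (349,232). I'll enlarge both views.

```bash
python3 - <<'E'
from h import *
t=cv2.imread("pics/t.png");s=cv2.imread("pics/s.png")
cv2.imwrite("pics/tc.png",cv2.resize(t[145:295,195:385],None,fx=4,fy=4,interpolation=2))
cv2.imwrite("pics/sc.png",cv2.resize(s[110:310,210:380],None,fx=3,fy=3,interpolation=2))
E
```

```text
(no output)
```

View pics/tc.png

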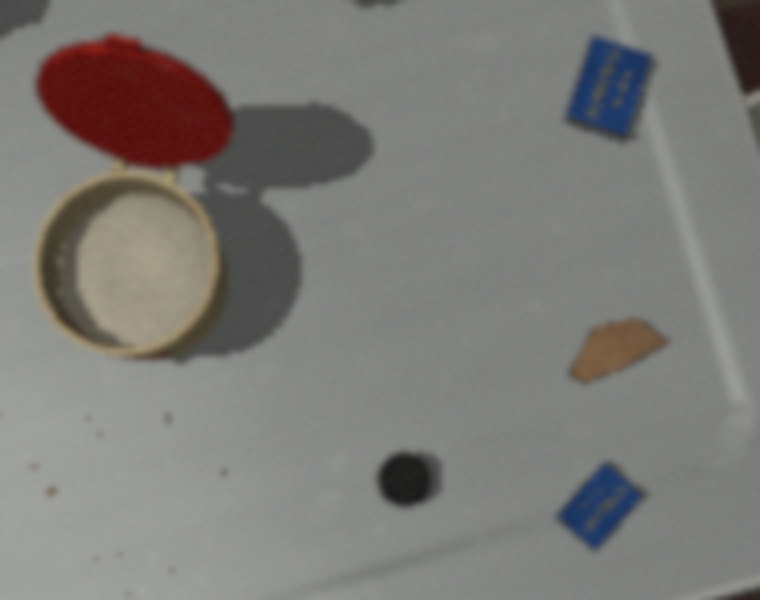

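View pics/sc.png

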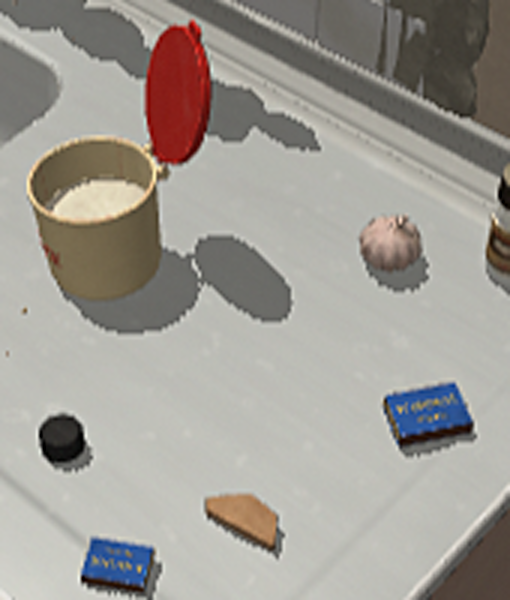

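The top crop shows the small box's top face with corners near (607,462), (647,493), (596,550) and (556,516). The pot rim is centred at about (128,263) with lugs at (120,165) and (173,177). I'll check sizes and triangulate.

```bash
python3 - <<'E'
from h import *
f="pics/t.png";g="pics/s.png"
T=lambda x,y,z:pt(f,195+(x+.5)/4-.5,145+(y+.5)/4-.5,z)
S=lambda x,y,z:pt(g,210+(x+.5)/3-.5,110+(y+.5)/3-.5,z)
np.set_printoptions(precision=4,suppress=True)
def box(P):
    P=np.array(P);L=[np.linalg.norm(P[i]-P[i-1])*1e3 for i in range(4)];d=(P[1]-P[0]+P[2]-P[3]);print(P.mean(0),L,np.degrees(np.arctan2(d[1],d[0])))
z=.016
box([T(*c,z) for c in[(607,462),(647,493),(596,550),(556,516)]])
box([S(*c,z) for c in[(92,538),(155,545),(147,590),(82,578)]])
box([T(*c,z) for c in[(595,36),(655,62),(627,140),(566,118)]])
# rim
for c in [(38,263),(218,265),(128,170),(128,356),(128,263)]: print("rimT",T(*c,.09))
for c in [(28,188),(160,172),(97,137),(85,219),(94,180)]: print("rimS",S(*c,.09))
print("hingeT",T(120,163,.092),T(174,178,.092),"S",S(150,150,.092),S(163,170,.092))
print("tab",T(123,37,.19),S(194,25,.19))
print("sherd",T(618,350,.01),S(245,518,.01))
print("cap",T(405,478,.015))
E
```

```text
[ 0.3565 -0.3326  0.016 ] [np.float64(41.143266631801566), np.float64(27.36550926438788), np.float64(42.209052070141546), np.float64(28.20641833465669)] -129.87997221377236
[ 0.3544 -0.3368  0.016 ] [np.float64(29.05638626788089), np.float64(40.87175517077152), np.float64(32.16504628394391), np.float64(41.83477376380101)] -42.253392125935
[ 0.5932 -0.3464  0.016 ] [np.float64(52.217697704344275), np.float64(37.63687138786413), np.float64(49.59575015579003), np.float64(36.96049748719528)] -113.14318698722468
rimT [ 0.481 -0.034  0.09 ]
rimT [ 0.4791 -0.1275  0.09  ]
rimT [ 0.5302 -0.0799  0.09  ]
rimT [ 0.4321 -0.0816  0.09  ]
rimT [ 0.4806 -0.0807  0.09  ]
rimS [ 0.4343 -0.0702  0.09  ]
rimS [ 0.5239 -0.1084  0.09  ]
rimS [ 0.5041 -0.0478  0.09  ]
rimS [ 0.4537 -0.122   0.09  ]
rimS [ 0.4789 -0.0892  0.09  ]
hingeT [ 0.5335 -0.0759  0.092 ] [ 0.5252 -0.1043  0.092 ] S [ 0.5292 -0.0851  0.092 ] [ 0.5258 -0.1097  0.092 ]
tab [ 0.5706 -0.0908  0.19  ] [ 0.5695 -0.0879  0.19  ]
sherd [ 0.4427 -0.3458  0.01  ] [ 0.441  -0.3494  0.01  ]
cap [ 0.3722 -0.2249  0.015 ]
```

The far box measures about 37 x 51 mm, so it is the one meant, centred at (0.593,-0.346) with its short axis at 67°. The pot is centred near (0.481,-0.083) and its hinge points at about -10°. Next I'll work out the transit steps.

```bash
cat >> h.py <<'E'
def legs(rot,pts):
    "tool-axes shifts (mm) between successive world points, constant orientation"
    M=R.from_euler("xyz",rot,degrees=True).as_matrix(); p=np.array(pts)
    for a,b in zip(p,p[1:]): print(np.round(1e3*M.T@(b-a),1))
E
python3 - <<'E'
from h import *
g="pics/s.png";S=lambda x,y,z:pt(g,210+(x+.5)/3-.5,110+(y+.5)/3-.5,z)
P=np.array([S(*c,.017) for c in[(384,402),(458,383),(472,428),(400,442)]]);print(P.mean(0))
legs([180,0,167],[(.141,.609,.245),(.26,.48,.29),(.37,.35,.29)])
legs([180,0,157],[(.37,.35,.29),(.42,.18,.29),(.47,.0,.29),(.51,-.17,.29),(.575,-.346,.25)])
E
```

```text
[ 0.59066669 -0.35153267  0.017     ]
[-145.   -98.9  -45. ]
[-136.4 -101.9   -0. ]
[-112.4 -136.9   -0. ]
[-116.4 -146.2   -0. ]
[-103.2 -140.9   -0. ]
[-128.6 -136.6   40. ]
```

Careful with the scale: shifts go in shares of 200 mm and turns go in shares of 180 degrees. That gives: -145 mm / 200 = -0.725, -108 mm / 200 = -0.54.

send_rows(
  steps=[
    [[-0.18, -0.125, -0.055, 0, 0, 0, 1], [-0.36, -0.25, -0.11, 0, 0, 0, 1], [-0.54, -0.375, -0.17, 0, 0, 0, 1], [-0.725, -0.495, -0.225, 0, 0, 0, 1], [-0.725, -0.495, -0.225, 0, 0, 0, 1]],
  ],
)

```text
t: 0.52
eef_pos: [0.2647, 0.4759, 0.292]
tool_rot: [179.9, 0.1, 166.6]
wrist_force: [0.3, -0.9, 0.3]
gripper_width: 0.0853
finger_force: 0.0
```

To row units: -136 mm / 200 = -0.68, -102 mm / 200 = -0.51, 10 degrees / 180 = 0.0556.

send_rows(
  steps=[
    [[-0.17, -0.125, 0, 0, 0, 0.0167, 1], [-0.34, -0.255, 0, 0, 0, 0.0333, 1], [-0.51, -0.385, 0, 0, 0, 0.0556, 1], [-0.68, -0.51, 0, 0, 0, 0.0556, 1], [-0.68, -0.51, 0, 0, 0, 0.0556, 1]],
  ],
)

```text
t: 0.93
eef_pos: [0.3746, 0.3432, 0.2905]
tool_rot: [-180.0, 0.1, 156.4]
wrist_force: [0.3, 0.1, 1.6]
gripper_width: 0.0853
finger_force: 0.0
```

To row units: -137 mm / 200 = -0.685, -112 mm / 200 = -0.56.

send_rows(
  steps=[
    [[-0.14, -0.17, 0, 0, 0, 0, 1], [-0.28, -0.34, 0, 0, 0, 0, 1], [-0.42, -0.515, 0, 0, 0, 0, 1], [-0.56, -0.685, 0, 0, 0, 0, 1], [-0.56, -0.685, 0, 0, 0, 0, 1]],
  ],
)

```text
t: 1.35
eef_pos: [0.4204, 0.1739, 0.2905]
tool_rot: [-180.0, 0.0, 156.6]
wrist_force: [1.2, -0.3, 0.3]
gripper_width: 0.0853
finger_force: 0.0
```

To row units: -146 mm / 200 = -0.73, -116 mm / 200 = -0.58.

send_rows(
  steps=[
    [[-0.145, -0.18, 0, 0, 0, 0, 1], [-0.29, -0.365, 0, 0, 0, 0, 1], [-0.435, -0.55, 0, 0, 0, 0, 1], [-0.58, -0.73, 0, 0, 0, 0, 1], [-0.58, -0.73, 0, 0, 0, 0, 1]],
  ],
)

```text
t: 1.77
eef_pos: [0.469, -0.0046, 0.2905]
tool_rot: [-180.0, 0.1, 156.7]
wrist_force: [0.0, 0.9, 0.5]
gripper_width: 0.0854
finger_force: 0.0
```

send_rows(
  steps=[
    [[-0.13, -0.175, 0, 0, 0, 0, 1], [-0.26, -0.35, 0, 0, 0, 0, 1], [-0.39, -0.525, 0, 0, 0, 0, 1], [-0.515, -0.705, 0, 0, 0, 0, 1], [-0.515, -0.705, 0, 0, 0, 0, 1]],
  ],
)

```text
t: 2.18
eef_pos: [0.5078, -0.1763, 0.2904]
tool_rot: [-179.8, 0.1, 156.6]
wrist_force: [-0.8, -0.7, -0.4]
gripper_width: 0.0853
finger_force: 0.0
```

To row units: -108 mm / 200 = -0.54, -104 mm / 200 = -0.52.

send_rows(
  steps=[
    [[-0.13, -0.135, 0.12, 0, 0, 0, 1], [-0.26, -0.27, 0.24, 0, 0, 0, 1], [-0.39, -0.405, 0.355, 0, 0, 0, 1], [-0.52, -0.54, 0.475, 0, 0, 0, 1], [-0.52, -0.54, 0.475, 0, 0, 0, 1]],
  ],
)

```text
t: 2.6
eef_pos: [0.5604, -0.3134, 0.1902]
tool_rot: [-179.8, -0.3, 156.8]
wrist_force: [-0.7, -0.5, -0.9]
gripper_width: 0.0855
finger_force: 0.0
```

```bash
python3 - <<'E'
from h import *
s=sense();print(s["eef_pos"],s["tool_rot"])
c=save("wrist","pics/w.png");np.savez("pics/w_pose.npz",p=s["eef_pos"],r=s["tool_rot"]);print(c["tool_from_camera"],c["fx"],c["cx"],c["cy"])
E
```

```text
[ 0.56035247 -0.31339338  0.19019043] [-179.8118674    -0.31610613  156.79950256]
[[-3.14907267e-04 -9.66197420e-01 -2.57803114e-01  6.53954966e-02]
 [ 9.99999911e-01 -2.31881370e-04 -3.52455237e-04 -6.10055023e-04]
 [ 2.80761602e-04 -2.57803202e-01  9.66197408e-01 -1.27822845e-01]
 [ 0.00000000e+00  0.00000000e+00  0.00000000e+00  1.00000000e+00]] 325.19226210127806 282.4229583214535 205.09468119759865
```

View pics/w.png

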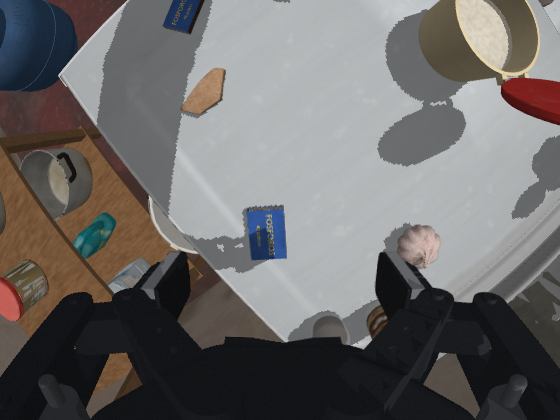

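The wrist view shows the target box with top-face corners near (248,208), (284,205), (287,258) and (251,261). Its short side lies along the finger line.

```bash
cat >> h.py <<'E'
def wpt(f,p,r,u,v,z):
    c=np.load(f+".npz"); d=np.array([u-c["cx"],v-c["cy"]]); q=np.linalg.norm(d); th=q/c["fx"]
    k=np.r_[d/q*np.sin(th),np.cos(th)]; M=R.from_euler("xyz",r,degrees=True).as_matrix(); t=c["tool_from_camera"]
    o=p+M@t[:3,3]; k=M@t[:3,:3]@k; return o+k*(z-o[2])/k[2]
E
python3 - <<'E'
from h import *
w=np.load("pics/w_pose.npz");P=np.array([wpt("pics/w.png",w["p"],w["r"],u,v,.017) for u,v in[(248,208),(284,205),(287,258),(251,261)]])
print(P,P.mean(0));L=np.diff(np.r_[P,P[:1]],axis=0);print(np.linalg.norm(L,axis=1),np.degrees(np.arctan2(L[:,1],L[:,0])))
M=R.from_euler("xyz",w["r"],degrees=True).as_matrix();print("tool y",np.degrees(np.arctan2(M[1,1],M[0,1])));c=P.mean(0);c[2]=.02
print(1e3*M.T@(c-w["p"]))
E
```

```text
[[ 0.56226934 -0.3517226   0.017     ]
 [ 0.57317113 -0.31864592  0.017     ]
 [ 0.62521094 -0.33758425  0.017     ]
 [ 0.61409231 -0.37261596  0.017     ]] [ 0.59368593 -0.34514218  0.017     ]
[0.03482694 0.05537872 0.03675383 0.05587623] [  71.75821962  -19.99746394 -107.60879125  158.04229017]
tool y 66.80054050119688
[-44.0835754  -15.49150819 170.00158564]
```

To row units: 120 mm / 200 = 0.6, 85 mm / 200 = 0.425, -2 degrees / 180 = -0.0111.

send_rows(
  steps=[
    [[-0.11, -0.04, 0.1, 0, 0, -0.0111, 1], [-0.22, -0.075, 0.25, 0, 0, -0.0111, 1], [-0.22, -0.075, 0.425, 0, 0, -0.0111, 1], [-0.22, -0.075, 0.6, 0, 0, -0.0111, 1], [-0.22, -0.075, 0.6, 0, 0, -0.0111, 1]],
  ],
)

```text
t: 3.07
eef_pos: [0.5939, -0.3371, 0.0685]
tool_rot: [179.9, -0.6, 159.1]
wrist_force: [-1.3, 0.7, -1.3]
gripper_width: 0.0855
finger_force: 0.0
```

```bash
python3 - <<'E'
from h import *
import bench
s=sense();p,r=s["eef_pos"],s["tool_rot"];save("wrist","pics/w2.png")
M=R.from_euler("xyz",r,degrees=True).as_matrix();print(p,r,bench.finger_overhang,1e3*M.T@(np.array([.5935,-.3455,.016])-p))
E
```

```text
[ 0.59388952 -0.33706403  0.06847599] [179.90907422  -0.57386578 159.06326695] 0.014 [-3.1761296  -8.10140489 52.43401478]
```

View pics/w2.png

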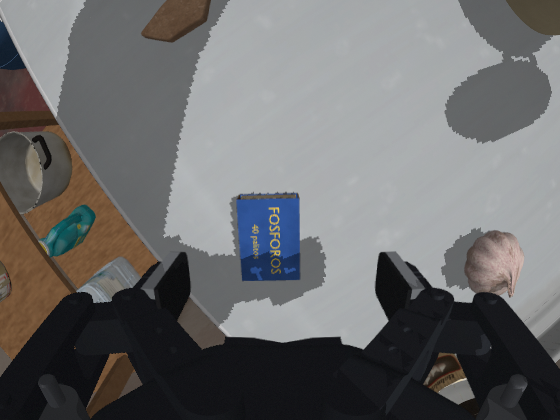

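The box is square to the fingers, with corners near (238,195) and (298,280). It sits about 13 px left of the finger midline, which matches the computed 8 mm shift.

To row units: 52 mm / 200 = 0.26, 40 mm / 200 = 0.2.

send_rows(
  steps=[
    [[-0.015, -0.04, 0.1, 0, 0, 0, 1], [-0.015, -0.04, 0.2, 0, 0, 0, 1], [-0.015, -0.04, 0.26, 0, 0, 0, 1], [-0.015, -0.04, 0.26, 0, 0, 0, 1], [-0.015, -0.04, 0.26, 0, 0, 0, -0.4]],
  ],
)

```text
t: 3.53
eef_pos: [0.5972, -0.3487, 0.025]
tool_rot: [180.0, 0.1, 159.1]
wrist_force: [0.1, 0.4, -0.2]
gripper_width: 0.0755
finger_force: 0.0
```

send_rows(
  steps=[
    [[0, 0, 0, 0, 0, 0, -0.4], [0, 0, 0, 0, 0, 0, -0.4], [0, 0, 0, 0, 0, 0, -0.4], [0, 0, 0, 0, 0, 0, -0.4], [0, 0, 0, 0, 0, 0, -0.4]],
  ],
)

```text
t: 3.95
eef_pos: [0.5971, -0.3496, 0.0249]
tool_rot: [180.0, 0.1, 159.0]
wrist_force: [-1.1, 1.6, 5.9]
gripper_width: 0.0354
finger_force: 59.9
```

The grip is a bit high, so I'll reopen and go 8 mm lower.

To row units: 8 mm / 200 = 0.04.

send_rows(
  steps=[
    [[0, 0, 0, 0, 0, 0, 0.3], [0, 0, 0, 0, 0, 0, 0.3], [0, 0, 0, 0, 0, 0, 0.3], [0, 0, 0.04, 0, 0, 0, 0.3], [0, 0, 0.04, 0, 0, 0, 0.3]],
  ],
)

```text
t: 4.37
eef_pos: [0.5958, -0.3487, 0.0137]
tool_rot: [180.0, -0.1, 159.0]
wrist_force: [-0.4, 1.1, -0.1]
gripper_width: 0.0556
finger_force: 0.0
```

send_rows(
  steps=[
    [[0, 0, 0, 0, 0, 0, -0.4], [0, 0, 0, 0, 0, 0, -0.4], [0, 0, 0, 0, 0, 0, -0.4], [0, 0, 0, 0, 0, 0, -0.4], [0, 0, 0, 0, 0, 0, -0.4]],
  ],
)

```text
t: 4.78
eef_pos: [0.597, -0.3501, 0.0168]
tool_rot: [-180.0, 0.1, 159.0]
wrist_force: [-0.7, 0.8, 11.7]
gripper_width: 0.0359
finger_force: 65.1
```

To row units: -165 mm / 200 = -0.825, -130 mm / 200 = -0.65.

send_rows(
  steps=[
    [[0, 0, -0.05, 0, 0, 0, -0.4], [0, 0, -0.25, 0, 0, 0, -0.4], [0, 0, -0.45, 0, 0, 0, -0.4], [0, 0, -0.65, 0, 0, 0, -0.4], [0, 0, -0.825, 0, 0, 0, -0.4]],
  ],
)

```text
t: 5.2
eef_pos: [0.5961, -0.3494, 0.1831]
tool_rot: [-180.0, 0.0, 159.0]
wrist_force: [0.4, -0.1, -0.6]
gripper_width: 0.0358
finger_force: 60.1
```

To row units: -60 mm / 200 = -0.3, -40 mm / 200 = -0.2, -11 degrees / 180 = -0.0611.

send_rows(
  steps=[
    [[0, 0, -0.2, 0, 0, -0.0222, -0.4], [0, 0, -0.3, 0, 0, -0.0444, -0.4], [0, 0, -0.3, 0, 0, -0.0611, -0.4], [0, 0, -0.3, 0, 0, -0.0611, -0.4], [0, 0, -0.3, 0, 0, -0.0611, -0.4]],
  ],
)

```text
t: 5.62
eef_pos: [0.596, -0.349, 0.2398]
tool_rot: [180.0, -0.0, 169.9]
wrist_force: [-0.1, 0.2, -0.8]
gripper_width: 0.0359
finger_force: 60.1
```

```bash
python3 - <<'E'
from h import *
s=sense();p,r=s["eef_pos"],s["tool_rot"];print(p,r,s["gripper_width"])
legs(r,[p,(.54,-.22,.24),(.478,-.084,.22)])
E
```

```text
[ 0.59603474 -0.34897221  0.23984555] [ 1.79959432e+02 -4.12276157e-02  1.69899929e+02] 0.035873725083413875
[ 77.8 117.1  -0. ]
[ 84.9 123.   20.1]
```

To row units: 117 mm / 200 = 0.585, 87 mm / 200 = 0.435.

send_rows(
  steps=[
    [[0.1, 0.145, 0, 0, 0, 0, -0.4], [0.195, 0.29, 0, 0, 0, 0, -0.4], [0.29, 0.435, 0, 0, 0, 0, -0.4], [0.39, 0.585, 0, 0, 0, 0, -0.4], [0.39, 0.585, 0, 0, 0, 0, -0.4]],
  ],
)

```text
t: 6.03
eef_pos: [0.5384, -0.2132, 0.2384]
tool_rot: [179.7, -0.3, 170.3]
wrist_force: [1.0, 0.8, -0.5]
gripper_width: 0.036
finger_force: 60.1
```

To row units: 123 mm / 200 = 0.615, 93 mm / 200 = 0.465.

send_rows(
  steps=[
    [[0.105, 0.155, 0.025, 0, 0, 0, -0.4], [0.21, 0.31, 0.05, 0, 0, 0, -0.4], [0.315, 0.465, 0.075, 0, 0, 0, -0.4], [0.425, 0.615, 0.1, 0, 0, 0, -0.4], [0.425, 0.615, 0.1, 0, 0, 0, -0.4]],
  ],
)

```text
t: 6.45
eef_pos: [0.4744, -0.078, 0.218]
tool_rot: [179.9, -0.3, 170.3]
wrist_force: [0.9, 1.0, -0.7]
gripper_width: 0.0358
finger_force: 60.2
```

To row units: 30 mm / 200 = 0.15, 20 mm / 200 = 0.1.

send_rows(
  steps=[
    [[0, 0, 0, 0, 0, 0, -0.4], [0, 0, 0.05, 0, 0, 0, -0.4], [0, 0, 0.1, 0, 0, 0, -0.4], [0, 0, 0.15, 0, 0, 0, -0.4], [0, 0, 0.15, 0, 0, 0, -0.4]],
  ],
)

```text
t: 6.87
eef_pos: [0.4762, -0.0855, 0.1875]
tool_rot: [-179.9, -0.2, 169.9]
wrist_force: [-0.1, -0.7, -0.4]
gripper_width: 0.0359
finger_force: 60.2
```

```bash
python3 - <<'E'
from h import *
s=sense();p,r=s["eef_pos"],s["tool_rot"];print(p,r,s["gripper_width"]);save("wrist","pics/w3.png");save("top","pics/t3.png")
a=cv2.imread("pics/w3.png");b=cv2.imread("pics/t3.png")
cv2.imwrite("pics/c3.png",np.vstack([cv2.resize(a,(400,300)),cv2.resize(b[150:262,160:310],(400,299),interpolation=2)]))
E
```

```text
[ 0.4761926  -0.08552086  0.18750611] [-179.89654873   -0.22019211  169.88259251] 0.03594633665401226
```

View pics/c3.png

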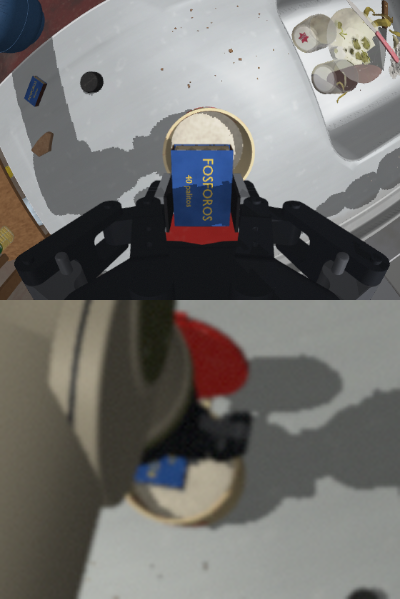

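The wrist view shows the box held flat over the pot, with the rim spanning columns 163–254 and its near edge at row 107. I'll compute the centring correction.

```bash
python3 - <<'E'
from h import *
s=sense();p,r=s["eef_pos"],s["tool_rot"]
for u,v in[(163,140),(254,140),(208,107)]: print(wpt("pics/w3.png",p,r,u*1.4,v*1.4,.09))
legs(r,[p,(.479,-.081,.187)])
E
```

```text
[ 0.45840712 -0.12265608  0.09      ]
[ 0.47460083 -0.03131528  0.09      ]
[ 0.43372601 -0.07209074  0.09      ]
[-1.1  4.6  2.5]
```

send_rows(
  steps=[
    [[-0.015, 0.03, 0, 0, 0, 0, -0.4], [-0.015, 0.03, 0.075, 0, 0, 0, -0.4], [-0.015, 0.03, 0.15, 0, 0, 0, -0.4], [-0.015, 0.03, 0.225, 0, 0, 0, -0.4], [-0.015, 0.03, 0.3, 0, 0, 0, -0.4]],
  ],
)

```text
t: 7.38
eef_pos: [0.4822, -0.0788, 0.1301]
tool_rot: [180.0, 0.1, 170.0]
wrist_force: [0.2, -0.2, -1.1]
gripper_width: 0.0359
finger_force: 60.2
```

To row units: 60 mm / 200 = 0.3, 50 mm / 200 = 0.25.

send_rows(
  steps=[
    [[0, 0, 0.06, 0, 0, 0, -0.4], [0, 0, 0.125, 0, 0, 0, -0.4], [0, 0, 0.19, 0, 0, 0, -0.4], [0, 0, 0.25, 0, 0, 0, -0.4], [0, 0, 0.3, 0, 0, 0, -0.4]],
  ],
)

```text
t: 7.8
eef_pos: [0.482, -0.0788, 0.0698]
tool_rot: [180.0, 0.0, 170.0]
wrist_force: [-0.3, 0.0, -0.8]
gripper_width: 0.0358
finger_force: 60.2
```

To row units: 14 mm / 200 = 0.07, 7 mm / 200 = 0.035.

send_rows(
  steps=[
    [[0, 0, 0.035, 0, 0, 0, -0.4], [0, 0, 0.07, 0, 0, 0, -0.4], [0, 0, 0.07, 0, 0, 0, -0.4], [0, 0, 0.07, 0, 0, 0, -0.03], [0, 0, 0.07, 0, 0, 0, -0.03]],
  ],
)

```text
t: 8.22
eef_pos: [0.4818, -0.079, 0.0567]
tool_rot: [180.0, 0.0, 170.0]
wrist_force: [0.1, 0.7, 1.5]
gripper_width: 0.0412
finger_force: 0.4
```

send_rows(
  steps=[
    [[0, 0, 0, 0, 0, 0, -0.03], [0, 0, 0, 0, 0, 0, -0.03], [0, 0, 0, 0, 0, 0, -0.03], [0, 0, 0, 0, 0, 0, -0.03], [0, 0, 0, 0, 0, 0, -0.03]],
  ],
)

```text
t: 8.63
eef_pos: [0.4817, -0.0791, 0.0565]
tool_rot: [180.0, 0.0, 170.0]
wrist_force: [1.6, 0.7, 1.0]
gripper_width: 0.0413
finger_force: 1.2
```

To row units: -150 mm / 200 = -0.75, -115 mm / 200 = -0.575.

send_rows(
  steps=[
    [[0, 0, -0.1, 0, 0, 0, -0.03], [0, 0, -0.225, 0, 0, 0, -0.03], [0, 0, -0.4, 0, 0, 0, -0.03], [0, 0, -0.575, 0, 0, 0, -0.03], [0, 0, -0.75, 0, 0, 0, -0.03]],
  ],
)

```text
t: 9.05
eef_pos: [0.4807, -0.0797, 0.2077]
tool_rot: [-180.0, -0.0, 170.0]
wrist_force: [1.1, -0.4, 0.1]
gripper_width: 0.0416
finger_force: 0.0
```

```bash
python3 - <<'E'
from h import *
s=sense();p,r=s["eef_pos"],s["tool_rot"];print(p,r,s["gripper_width"]);save("wrist","pics/w4.png");save("scene","pics/s4.png")
a=cv2.imread("pics/w4.png");b=cv2.imread("pics/s4.png")
cv2.imwrite("pics/c4.png",np.vstack([cv2.resize(a,(400,300)),cv2.resize(b[90:240,180:380],(400,300),interpolation=2)]))
E
```

```text
[ 0.48073416 -0.07971313  0.20765963] [-1.79971487e+02 -4.40254421e-02  1.69951740e+02] 0.041630782440575276
```

View pics/c4.png

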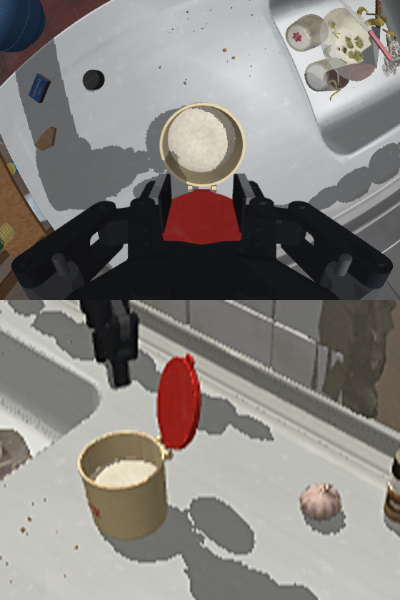

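The pot stands with its lid open, but no box shows on the pale fill or in the fingers. I'll count blue pixels in every view, compare the pot's position with before, and look at the pot's inside close up.

```bash
python3 - <<'E'
from h import *
save("top","pics/t4.png")
for f in("t","t4","s","s4","w4"):
    a=cv2.imread(f"pics/{f}.png");h=cv2.cvtColor(a,cv2.COLOR_BGR2HSV)
    m=cv2.inRange(h,(105,150,60),(125,255,255));n,_,st,ce=cv2.connectedComponentsWithStats(m)
    print(f,[(st[i,4],ce[i].round()) for i in range(1,n) if st[i,4]>8])
p=np.array([.48073,-.07971,.20766]);r=[-180,0,169.95]
for u,v in[(160,145),(245,145),(203,103)]: print(wpt("pics/w4.png",p,r,u*1.4,v*1.4,.09))
a=cv2.imread("pics/w4.png")[130:280,200:370];b=cv2.imread("pics/s4.png")[140:210,205:275]
cv2.imwrite("pics/c5.png",np.hstack([cv2.resize(a,(450,397),interpolation=2),cv2.resize(b,(340,397),interpolation=2)]))
E
```

```text
t [(np.int32(62), array([342., 164.])), (np.int32(97), array([350., 168.])), (np.int32(79), array([342., 269.])), (np.int32(42), array([347., 274.]))]
t4 [(np.int32(80), array([342., 269.])), (np.int32(34), array([346., 275.]))]
s [(np.int32(226), array([352., 246.])), (np.int32(171), array([249., 297.]))]
s4 [(np.int32(168), array([249., 296.]))]
w4 [(np.int32(421), array([ 53., 123.]))]
[ 0.47084241 -0.1253628   0.09      ]
[ 0.48724859 -0.03294298  0.09      ]
[ 0.43411418 -0.07069872  0.09      ]
```

View pics/c5.png

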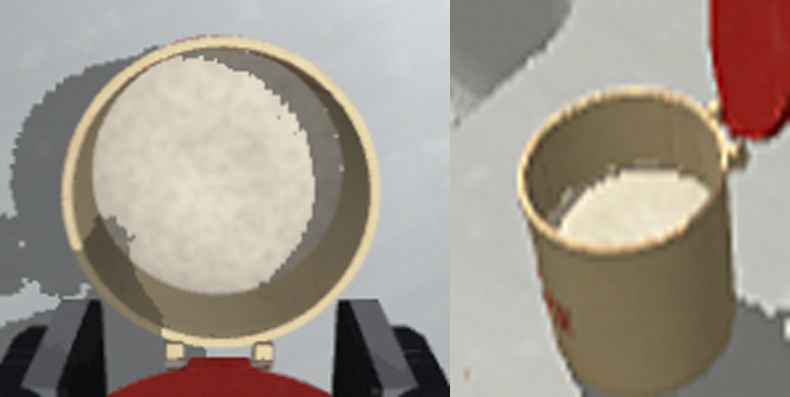

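The pale disc is the pot's fill, hiding its floor. The target box shows nowhere else in any view, so it has dropped in, and the pot hasn't moved. Now I'll go over and behind the lid with the fingers shut.

To row units: -92 mm / 200 = -0.46, -60 mm / 200 = -0.3.

send_rows(
  steps=[
    [[0, 0, -0.15, 0, 0, 0, -1], [0, 0, -0.3, 0, 0, 0, -1], [0, 0, -0.46, 0, 0, 0, -1], [0, 0, -0.46, 0, 0, 0, -1], [-0.15, 0, -0.46, 0, 0, 0, -1]],
  ],
)

```text
t: 9.62
eef_pos: [0.5091, -0.0846, 0.2996]
tool_rot: [179.8, 0.1, 170.0]
wrist_force: [0.5, -0.5, 0.3]
gripper_width: 0.0001
finger_force: 0.0
```

To row units: -110 mm / 200 = -0.55, -90 mm / 200 = -0.45.

send_rows(
  steps=[
    [[-0.15, 0, 0, 0, 0, 0, -1], [-0.3, 0, 0, 0, 0, 0, -1], [-0.45, 0, 0, 0, 0, 0, -1], [-0.55, 0, 0, 0, 0, 0, -1], [-0.55, 0, 0, 0, 0, 0, -1]],
  ],
)

```text
t: 10.03
eef_pos: [0.6213, -0.1036, 0.2948]
tool_rot: [-179.8, -0.2, 170.0]
wrist_force: [0.5, -0.1, 0.2]
gripper_width: 0.0001
finger_force: 0.0
```

To row units: 100 mm / 200 = 0.5, 75 mm / 200 = 0.375.

send_rows(
  steps=[
    [[0, 0, 0.125, 0, 0, 0, -1], [0, 0, 0.25, 0, 0, 0, -1], [0, 0, 0.375, 0, 0, 0, -1], [0, 0, 0.5, 0, 0, 0, -1], [0, 0, 0.5, 0, 0, 0, -1]],
  ],
)

```text
t: 10.45
eef_pos: [0.616, -0.1029, 0.1923]
tool_rot: [-179.9, -0.5, 170.0]
wrist_force: [-1.3, -0.1, -0.9]
gripper_width: 0.0002
finger_force: 0.0
```

To row units: 33 mm / 200 = 0.165, 30 mm / 200 = 0.15.

send_rows(
  steps=[
    [[0, 0, 0.05, 0, 0, 0, -1], [0, 0, 0.1, 0, 0, 0, -1], [0, 0, 0.15, 0, 0, 0, -1], [0, 0, 0.165, 0, 0, 0, -1], [0, 0, 0.165, 0, 0, 0, -1]],
  ],
)

```text
t: 10.87
eef_pos: [0.619, -0.1034, 0.1647]
tool_rot: [-180.0, -0.0, 170.0]
wrist_force: [0.6, 0.2, -0.3]
gripper_width: 0.0
finger_force: 0.0
```

To row units: 48 mm / 200 = 0.24, 40 mm / 200 = 0.2.

send_rows(
  steps=[
    [[0.05, 0, 0, 0, 0, 0, -1], [0.1, 0, 0, 0, 0, 0, -1], [0.15, 0, 0, 0, 0, 0, -1], [0.2, 0, 0, 0, 0, 0, -1], [0.24, 0, 0, 0, 0, 0, -1]],
  ],
)

```text
t: 11.28
eef_pos: [0.572, -0.0952, 0.1661]
tool_rot: [180.0, 0.1, 170.0]
wrist_force: [0.4, -0.6, -0.3]
gripper_width: -0.0
finger_force: 0.3
```

To row units: 40 mm / 200 = 0.2, 32 mm / 200 = 0.16.

send_rows(
  steps=[
    [[0.04, 0, 0, 0, 0, 0, -1], [0.08, 0, 0, 0, 0, 0, -1], [0.12, 0, 0, 0, 0, 0, -1], [0.16, 0, 0, 0, 0, 0, -1], [0.2, 0, 0, 0, 0, 0, -1]],
  ],
)

```text
t: 11.7
eef_pos: [0.5326, -0.0881, 0.1659]
tool_rot: [180.0, 0.1, 170.0]
wrist_force: [1.5, 1.0, 0.5]
gripper_width: -0.0004
finger_force: 0.6
```

To row units: 16 mm / 200 = 0.08, 8 mm / 200 = 0.04.

send_rows(
  steps=[
    [[0.04, 0, 0, 0, 0, 0, -1], [0.08, 0, 0, 0, 0, 0, -1], [0.08, 0, 0, 0, 0, 0, -1], [0.08, 0, 0, 0, 0, 0, -1], [0.08, 0, 0, 0, 0, 0, -1]],
  ],
)

```text
t: 12.12
eef_pos: [0.5169, -0.0853, 0.1652]
tool_rot: [180.0, -0.0, 170.0]
wrist_force: [0.2, -0.1, -0.3]
gripper_width: 0.0
finger_force: 0.0
```

```bash
python3 - <<'E'
from h import *
s=sense();print(s["eef_pos"]);save("scene","pics/s6.png");b=cv2.imread("pics/s6.png")
cv2.imwrite("pics/c6.png",cv2.resize(b[70:250,170:380],None,fx=3,fy=3,interpolation=2))
E
```

```text
[ 0.51688681 -0.08532157  0.16521147]
```

View pics/c6.png

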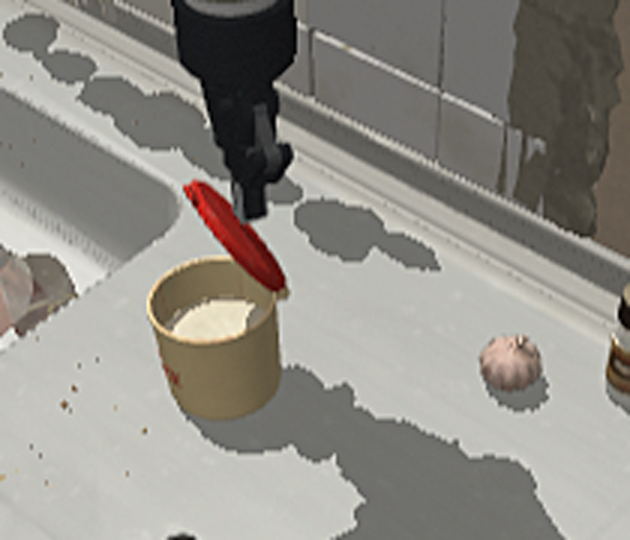

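The lid has tipped past upright to roughly 50–60° (crop tab (190,188), hinge (280,290)) and seems to be falling slowly. I'll wait.

send_rows(
  steps=[
    [[0, 0, 0, 0, 0, 0, -1], [0, 0, 0, 0, 0, 0, -1], [0, 0, 0, 0, 0, 0, -1], [0, 0, 0, 0, 0, 0, -1], [0, 0, 0, 0, 0, 0, -1]],
  ],
)

```text
t: 12.58
eef_pos: [0.5169, -0.0855, 0.1652]
tool_rot: [-180.0, -0.0, 170.0]
wrist_force: [0.7, -0.4, -0.3]
gripper_width: 0.0001
finger_force: 0.0
```

```bash
python3 - <<'E'
from h import *
save("scene","pics/s7.png")
for f in("s6","s7"):
    h=cv2.cvtColor(cv2.imread(f"pics/{f}.png"),cv2.COLOR_BGR2HSV)[100:200,200:300]
    m=cv2.inRange(h,(0,150,60),(8,255,255))|cv2.inRange(h,(172,150,60),(180,255,255));ys,xs=np.nonzero(m);print(len(xs),xs.min()+200,xs.max()+200,ys.min()+100,ys.max()+100)
print([px("pics/s.png",p) for p in[(.427,-.0706,.1),(.379+.1,-.08,.102)]])
E
```

```text
414 227 264 131 197
414 227 264 131 197
[(np.float64(215.46877320006013), np.float64(170.27575677890925)), (np.float64(238.55046018572654), np.float64(163.21437021545918))]
```

```bash
python3 - <<'E'
from h import *
e=np.array([np.cos(np.radians(-10)),np.sin(np.radians(-10)),0]);h=np.array([.479,-.08,.0])+.054*e+[0,0,.092]
for t in(80,70,60,50,40,30,20,10,0):
    a=np.radians(t);print(t,np.round(px("pics/s.png",h-e*.11*np.cos(a)+[0,0,.11*np.sin(a)])))
E
```

```text
80 [250. 122.]
70 [242. 127.]
60 [234. 132.]
50 [228. 138.]
40 [222. 145.]
30 [218. 152.]
20 [215. 160.]
10 [214. 167.]
0 [215. 173.]
```

The lid sits at about 60° where the finger left it, so it needs guiding down. I'll follow its arc with the fingertip.

To row units: 46 mm / 200 = 0.23, 43 mm / 200 = 0.215.

send_rows(
  steps=[
    [[0.075, 0, 0.015, 0, 0, 0, -1], [0.145, 0, 0.045, 0, 0, 0, -1], [0.185, 0, 0.09, 0, 0, 0, -1], [0.215, 0, 0.14, 0, 0, 0, -1], [0.23, 0, 0.18, 0, 0, 0, -1]],
  ],
)

```text
t: 13.05
eef_pos: [0.4712, -0.0772, 0.1287]
tool_rot: [180.0, 0.0, 170.0]
wrist_force: [0.2, -0.4, 0.4]
gripper_width: -0.0003
finger_force: 0.5
```

To row units: 7 mm / 200 = 0.035, 5 mm / 200 = 0.025.

send_rows(
  steps=[
    [[0, 0, 0.015, 0, 0, 0, -1], [0, 0, 0.025, 0, 0, 0, -1], [0, 0, 0.035, 0, 0, 0, -1], [0, 0, 0.035, 0, 0, 0, -1], [0, 0, 0.035, 0, 0, 0, -1]],
  ],
)

```text
t: 13.47
eef_pos: [0.4718, -0.0776, 0.1223]
tool_rot: [-180.0, -0.0, 170.0]
wrist_force: [0.9, -0.9, 0.3]
gripper_width: 0.0003
finger_force: 0.0
```

```bash
python3 - <<'E'
from h import *
save("scene","pics/s8.png")
a=cv2.imread("pics/s8.png");h=cv2.cvtColor(a,cv2.COLOR_BGR2HSV)[100:200,200:300]
m=cv2.inRange(h,(0,150,60),(8,255,255))|cv2.inRange(h,(172,150,60),(180,255,255));ys,xs=np.nonzero(m);print(len(xs),xs.min()+200,xs.max()+200,ys.min()+100,ys.max()+100)
E
```

```text
917 214 263 151 197
```

To row units: 15 mm / 200 = 0.075, 10 mm / 200 = 0.05.

send_rows(
  steps=[
    [[0.05, 0, 0, 0, 0, 0, -1], [0.075, 0, 0, 0, 0, 0, -1], [0.075, 0, 0.01, 0, 0, 0, -1], [0.075, 0, 0.02, 0, 0, 0, -1], [0.075, 0, 0.025, 0, 0, 0, -1]],
  ],
)

```text
t: 13.93
eef_pos: [0.4571, -0.0747, 0.1172]
tool_rot: [180.0, 0.0, 170.0]
wrist_force: [0.6, -0.4, -0.3]
gripper_width: -0.0
finger_force: 0.0
```

To row units: 3 mm / 200 = 0.015, 2 mm / 200 = 0.01.

send_rows(
  steps=[
    [[0, 0, 0.005, 0, 0, 0, -1], [0, 0, 0.01, 0, 0, 0, -1], [0, 0, 0.015, 0, 0, 0, -1], [0, 0, 0.015, 0, 0, 0, -1], [0, 0, 0.015, 0, 0, 0, -1]],
  ],
)

```text
t: 14.35
eef_pos: [0.4568, -0.0749, 0.1142]
tool_rot: [-180.0, -0.0, 170.0]
wrist_force: [0.7, 1.0, -0.0]
gripper_width: 0.0001
finger_force: 0.0
```

Tip at 100 mm and still no contact. The worktop slopes, so I'll keep stepping down gently.

To row units: 3 mm / 200 = 0.015, 2 mm / 200 = 0.01.

send_rows(
  steps=[
    [[0, 0, 0.005, 0, 0, 0, -1], [0, 0, 0.01, 0, 0, 0, -1], [0, 0, 0.015, 0, 0, 0, -1], [0, 0, 0.015, 0, 0, 0, -1], [0, 0, 0.015, 0, 0, 0, -1]],
  ],
)

```text
t: 14.77
eef_pos: [0.457, -0.0749, 0.1117]
tool_rot: [180.0, 0.0, 170.0]
wrist_force: [-3.0, -0.2, 9.0]
gripper_width: -0.0001
finger_force: 4.3
```

Contact at about 9 N, with the lid top at about 98 mm. I'll back off straight up and look.

To row units: -130 mm / 200 = -0.65, -95 mm / 200 = -0.475.

send_rows(
  steps=[
    [[0, 0, -0.025, 0, 0, 0, -1], [0, 0, -0.125, 0, 0, 0, -1], [0, 0, -0.3, 0, 0, 0, -1], [0, 0, -0.475, 0, 0, 0, -1], [0, 0, -0.65, 0, 0, 0, -1]],
  ],
)

```text
t: 15.18
eef_pos: [0.4563, -0.0752, 0.2429]
tool_rot: [-180.0, -0.0, 170.0]
wrist_force: [0.9, 0.2, 1.3]
gripper_width: -0.0004
finger_force: 0.0
```

To row units: 130 mm / 200 = 0.65, 100 mm / 200 = 0.5.

send_rows(
  steps=[
    [[0, 0.15, -0.1, 0, 0, 0, -1], [0, 0.325, -0.1, 0, 0, 0, -1], [0, 0.5, -0.1, 0, 0, 0, -1], [0, 0.65, -0.1, 0, 0, 0, -1], [0, 0.65, -0.1, 0, 0, 0, -1]],
  ],
)

```text
t: 15.6
eef_pos: [0.4795, 0.0596, 0.2611]
tool_rot: [180.0, -0.0, 170.5]
wrist_force: [0.4, -0.5, -0.8]
gripper_width: -0.0001
finger_force: 0.0
```

```bash
python3 - <<'E'
from h import *
save("scene","pics/s9.png");save("top","pics/t9.png");b=cv2.imread("pics/s9.png");t=cv2.imread("pics/t9.png")
cv2.imwrite("pics/c9.png",np.hstack([cv2.resize(b[130:230,205:305],(400,400),interpolation=2),cv2.resize(t[150:300,195:345],(400,400),interpolation=2)]))
E
```

```text
(no output)
```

View pics/c9.png

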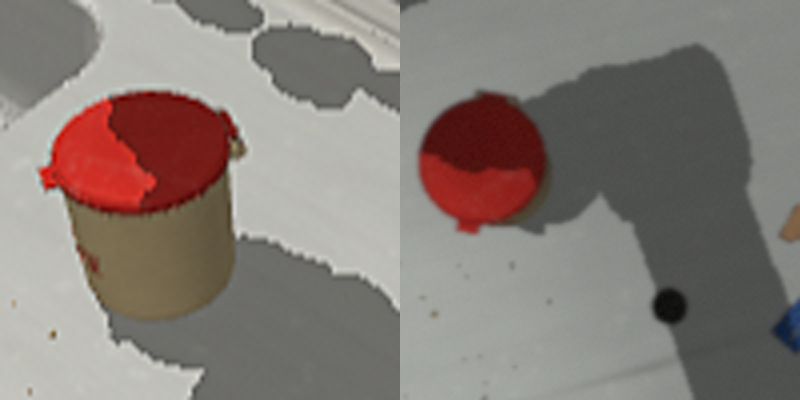

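The lid lies flat on the rim. Its tab is at scene pixel (216,174), and (215,173) was predicted for shut. The pot is upright in place, so I'm handing in.

```bash
python3 -c "
from bench import close_job
print(close_job())"
```

```text
the job is handed in; nothing more can be done
None
```

The job is handed in at about 16 s: the lid is shut and the pot is upright in place. I never touched the sherd, and the matchbox is inferred to be in the pot (released inside the mouth, hidden by the fill, seen nowhere else). I viewed 11 pictures, one over the limit of 10.

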